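# Clear and zero the bench tester with a screwdriver tip

## Robot

A 7-joint arm with a two-finger parallel gripper is mounted at the origin on a cart in front of the work surface, level with it; the furniture and walls round the work are solid. World frame = base frame: x ahead of the robot, y to its left, z up, the work surface at z = 0. Lengths are in m, angles in degrees, forces in N, time in s.
With the tool pointing down it reaches from about 0.425 to 0.825 m from the base axis. Payload 3.6 kg.
Tool frame: the origin (TCP) lies midway between the tips of the shut fingers; the grasp point (between the pads) lies 19 mm behind it; z points along the fingers, y is the line along which they close (so a half turn about z gives the same grasp; the last joint's range is limited). The gripper opens to 93 mm and grips with 3 to 60 N. Pads are 15 mm wide; open, the fingers measure 128 mm over their backs; the gripper's body (75 mm by 188 mm) begins 65 mm behind the grasp point.
Start: joints at [-67.466, 35.231, -0.722, 81.555, 0.464, 63.22, -2.315], TCP at [0.265, 0.594, 0.18] pointing down, gripper open.
Joint ranges: [-178.69, 178.69], [-17.37, 117.87], [-77.05, 75.6], [15.02, 138.74], [-78.02, 258.01], [0.78, 113.62], [-162.83, 162.83]. Speed limits (degrees/s): [159.86, 159.86, 180, 180, 180, 180, 180].

## Interface

Orientations are given as [roll, pitch, yaw] about the fixed x, y, z axes, in that order (R = Rz(yaw) Ry(pitch) Rx(roll)).
In Python, from rig import arm gives the robot as it stands.
- The arm moves only by the tool step_arm, never from a script. Its arguments are lists of equal length, an entry for each row: "claw": the opening, from 0 (shut) to 1 (fully open); "offset": the shift along the tool's x, y, z normalised to -1 to 1, where 1 is 400 mm, a list of three; "yaw": the turn about the tool's z normalised to -1 to 1, where 1 is 0.15 rad. A call has 1 to 12 rows; each row shifts and turns the commanded pose from where the row before left it, along the tool's axes as they then stand; what a row does not reach is not made up. A row lasts 1/10 s, in which the tool goes at most 50 mm and 8.59 degrees, less where a joint would pass 70% of its speed; a pose out of reach is approached as far as the arm can. A call with a number of a shift or a turn outside -1 to 1 is refused whole. A call with a gripper value outside its range is refused whole. The fingers move at their own pace and stop on an object; "squeeze" is the grip in N (left out, the last holds). Time passes only in rows, so rows that do not move let the fingers close. It gives the time, the measured TCP pose, the force, the opening and the grip force at its end, in the units of the state.
- arm.sense(): the state, without advancing time (a new reading comes with each control period).
- arm.get_image(name): name is "side" or "top" or "wrist"; returns a dict with "pixels" (480x640x3 uint8, red, green, blue), "range_z" (480x640 float32, m along the optical axis (not along the pixel's ray), 0 where there is no reading), "K" (3x3 intrinsics, pixels), "k1" (the pictures are not rectified: a ray, as slopes to the right and down, at radius r is drawn at 1 + k1 r^2 times it, then the intrinsics apply), "rvec" (rotation vector, rad) and "tvec" (3), from world to camera coordinates, as OpenCV has them. Camera axes: x right, y down, z forward; pixel columns grow to the right and rows downward; lengths in m; the calibration is good to about 2 mm. A picture is of the moment at which its call begins.
- arm.hand_in(): hands the job in; it is judged then, once.
Trained networks look in a picture, given as the dict that the camera call returned (one of the last four; its "shot" number tells which), for a name from the list of things; names that differ only in an ending like _2 or _b are one class to them, and where a whole thing is asked for, a point or a joint stands for the part that bears it (a point fixed in the world has none). Each returns a list of dicts, best first, with "confidence" (0 to 1); they miss things now and then, are a little off and sometimes report something else, mostly with a low value. They report only what shows in the picture. A call takes as long as a camera call.
- arm.recognise(picture, name): "location" ([x, y, z] in m, in the coordinates of the camera as it stood for that picture, good to about 4 mm: the middle of the surface that is visible of it).
- arm.outline_of(picture, name): "mask" (480x640 bool, what is visible of it).
The state is a dict: "time": time; "joints": joint angles; "qvel": joint speeds; "joint_efforts": joint torques, N m; "eef_pos": TCP position; "tool_rot": TCP orientation; "wrist_force": force on the tool from outside, world axes, zero at the start; "ft_torque": the same for the moment, N m; "gripper_width": finger opening in m; "grasp_force": force on a finger pad.
Only numpy, scipy, OpenCV 4.12 (cv2) and the standard library are available. Lean on these libraries where they do the work, as an engineer would, in place of code of your own. Each camera call takes 0.05 s, during which the arm holds its last target. There are 200 camera calls.

## Task

Pull the short red-handled screwdriver up out of the wooden stand and use its tip on the bench tester's recessed buttons: press the red button fully in and let it come back out, then press the green button fully in and hold it there for a good second. Then put the red screwdriver back upright in the socket it came from, pushed down until its handle rests on the stand, and let go; do not knock over or push about anything else on the bench.

Things in the scene. Friction and masses are not known exactly. Their poses are not given: they have to be found in the camera images.
- driver: loose red-handled screwdriver, 180 mm, 70 g, upright in a socket at the start. Its axis runs along own +y (to the butt, up) at own x=0, z=+15 mm. Along own y: tip -90 mm, shank 6.4 mm thick (blade 8x6 mm on the last 16 mm) to -5, handle 30 mm thick from -5 to +90. Seated, the handle's lower end rests on the stand: tip 10 mm, butt 190 mm above the bench
- driver_tip (a point): end of the red screwdriver's blade, on its axis; same axes as driver
- driver_grip (a point): point on the red screwdriver's axis in the middle of the handle (135 mm from the tip), a good place to grip, about 145 mm above the bench at the start
- orange_driver: bystander: longer screwdriver with an orange handle (30 mm thick), 220 mm long, standing in the stand's other socket; leave it there. Its axis runs along own y at own z=+15 mm
- orange_top (a point): top end of the orange screwdriver, on its axis, about 227 mm above the bench
- stand: fixed wooden block, 56 (own x) x 135 (own y) x 95 mm high, origin at the centre of its underside; two upright round sockets 15 mm wide and 88 mm deep at own y = -37.5 and +37.5 mm. The red and the orange screwdriver may be in either
- stand_hole0 (a point): mouth of the socket at own y=-37.5 mm, on the stand's top
- stand_hole1 (a point): mouth of the socket at own y=+37.5 mm, on the stand's top
- tester: fixed bench tester, dark wedge with a grey 100x130 mm panel and two 17 mm button wells ringed red and green, too narrow for fingers. Origin: centre of underside; own x from low front to high rear. Panel slopes 20 degrees: outward normal (-0.342, 0, 0.940) in own axes, centre 62 mm up, rear edge 79 mm. Wells run square to it; button caps lie 10 mm below its face
- red_button_top (a point): centre of the red button's cap face (14 mm wide), 10 mm down its well; own z is the outward normal of the panel. It moves with the button. The red well is on the tester's own +y side
- green_button_top (a point): the same for the green button, on the tester's own -y side, 64 mm from the red
- red_button (a joint): press of the red button in m: 0 = out, 0.005 = fully in; spring of 1.75 N rising to 5.3 N when fully in; springs back by itself
- green_button (a joint): press of the green button, the same values and spring
- spray_can: bystander: blue spray can, 58 mm in diameter, 194 mm high, standing loose between the stand and the tester; origin at the centre of its underside
- cocoa_tin: bystander: white tin with a green band, 72 mm in diameter, 110 mm high, loose; origin at the centre of its underside
- battery_pack: bystander: black battery pack, 62x78x49 mm, loose; origin at the centre of its underside

How it is judged:
By the outcome, as a careful person would: the job done as asked, in the order asked, and still so for the second after the job is handed in, with the robot touching nothing.
It also fails if it takes over 64 s, if anything falls off the work surface, if the arm or the gripper's body presses on something with over 40 N, if the wrist force passes 120 N, or if a joint passes its speed limit or range.

## Working session

There is one attempt and no reset: what is moved stays moved. The work goes in short steps, Python scripts to look and compute and a tool call to move; the robot and the scene stay as the last step left them, time stands still between calls to the robot, and variables do not carry over. Pictures are saved under pics/ and viewed, at most 12 in all, crops included, and the job is handed in when it is done.

Besides the shell and the picture viewer there is one more tool, called after "Emit:" as a command line: name --pt "numbers of a row" for each row, then --argument value for the rest. step_arm: Moves the arm, as the interface text tells. Scaled input: -1 to 1 covers 400 mm each way for a shift and 0.15 rad each way for a turn. Its arguments: {"type":"object","properties":{"claw":{"type":"array","items":{"type":"number"}},"offset":{"type":"array","items":{"type":"array","items":{"type":"number"}}},"yaw":{"type":"array","items":{"type":"number"}},"squeeze":{"type":"number"}},"required":["claw","offset","yaw"]}

```bash
ls; mkdir -p pics; cat > h.py <<'E'
import numpy as np, cv2
from rig import arm
from scipy.spatial.transform import Rotation as Ro
def ext(p):
    R=cv2.Rodrigues(np.array(p["rvec"],float))[0]; return R,np.array(p["tvec"],float).ravel()
def c2w(p,X):
    R,t=ext(p); return (np.atleast_2d(X)-t)@R
def cloud(p,mask=None):
    z=p["range_z"]; m=(z>0) if mask is None else (mask&(z>0))
    v,u=np.nonzero(m); K=np.array(p["K"]); 
    x=(u-K[0,2])/K[0,0]; y=(v-K[1,2])/K[1,1]; xd,yd=x.copy(),y.copy()
    for _ in range(8):
        s=1+p["k1"]*(x*x+y*y); x=xd/s; y=yd/s
    Z=z[v,u]; return c2w(p,np.c_[x*Z,y*Z,Z])
def save(p,n): cv2.imwrite(f"pics/{n}.png",p["pixels"][:,:,::-1])
E
python3 - <<'E'
from h import *
np.set_printoptions(precision=4,suppress=True)
s=arm.sense(); print(s)
ims=[]
for n in ["side","top"]:
    p=arm.get_image(n); save(p,n); ims.append(p["pixels"])
    R,t=ext(p); print(n,"cam",-R.T@t,R[2])
    for k in ["driver","orange_driver","stand","tester","red_button_top","green_button_top","spray_can","cocoa_tin","battery_pack","stand_hole0","stand_hole1","driver_grip","orange_top"]:
        r=arm.recognise(p,k)[:2]
        print(k,[(c2w(p,q["location"])[0],round(q["confidence"],2)) for q in r])
E
```

```text
pics
{'time': 0.0, 'joints': array([-67.4658,  35.2888,  -0.7224,  81.6401,   0.465 ,  63.2187,
        -2.3137]), 'qvel': array([-0.0312,  0.0252, -0.0115,  0.0038,  0.0253,  0.0235,  0.0918]), 'joint_efforts': array([ -0.0002, -45.8938,   0.2092, -16.574 ,  -0.061 ,   0.0206,
         0.0002]), 'eef_pos': array([0.2646, 0.5928, 0.179 ]), 'tool_rot': array([-179.8553,    0.0031,  155.9523]), 'wrist_force': array([-0.1886, -0.2747, -0.915 ]), 'ft_torque': array([-0.012 , -0.0355, -0.0197]), 'grasp_force': 0.0, 'gripper_width': 0.09297012424118901}
side cam [0.251  0.89   0.4673] [ 0.3214 -0.8773 -0.3565]
driver [(array([0.5307, 0.3418, 0.1478]), 0.65)]
orange_driver [(array([0.4947, 0.2717, 0.1794]), 0.76)]
stand [(array([0.504 , 0.3175, 0.0699]), 0.94)]
tester [(array([ 0.5142, -0.0446,  0.0452]), 0.67)]
red_button_top [(array([0.5293, 0.3402, 0.1498]), 0.66)]
green_button_top []
spray_can [(array([0.4864, 0.1555, 0.1413]), 0.58)]
cocoa_tin [(array([0.6545, 0.1913, 0.083 ]), 0.79)]
battery_pack [(array([0.5006, 0.318 , 0.0714]), 0.68), (array([0.3428, 0.0749, 0.0446]), 0.5)]
stand_h
[... 428 characters left out ...]
4992, 0.2633, 0.2235]), 0.56)]
tester [(array([ 0.5615, -0.0414,  0.0628]), 0.78)]
red_button_top [(array([0.4988, 0.2641, 0.2243]), 0.7), (array([ 0.5595, -0.0033,  0.0435]), 0.5)]
green_button_top []
spray_can [(array([0.4923, 0.1386, 0.1689]), 0.9)]
cocoa_tin [(array([0.6686, 0.1692, 0.0354]), 0.67), (array([ 0.5624, -0.0399,  0.0638]), 0.22)]
battery_pack [(array([0.3604, 0.0606, 0.0303]), 0.63), (array([0.5355, 0.331 , 0.1857]), 0.57)]
stand_hole0 [(array([0.5128, 0.2959, 0.0963]), 0.78)]
stand_hole1 [(array([0.5128, 0.2959, 0.0963]), 0.78)]
driver_grip [(array([0.5343, 0.323 , 0.1844]), 0.59)]
orange_top [(array([0.4979, 0.2654, 0.2208]), 0.85), (array([0.5158, 0.2968, 0.0911]), 0.29)]
```

View pics/top.png

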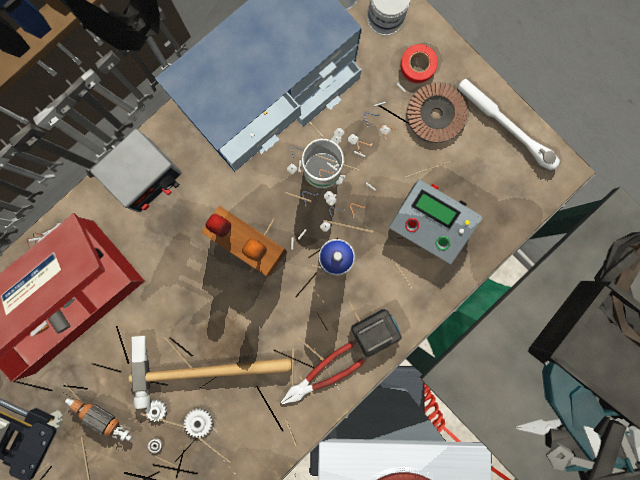

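View pics/side.png

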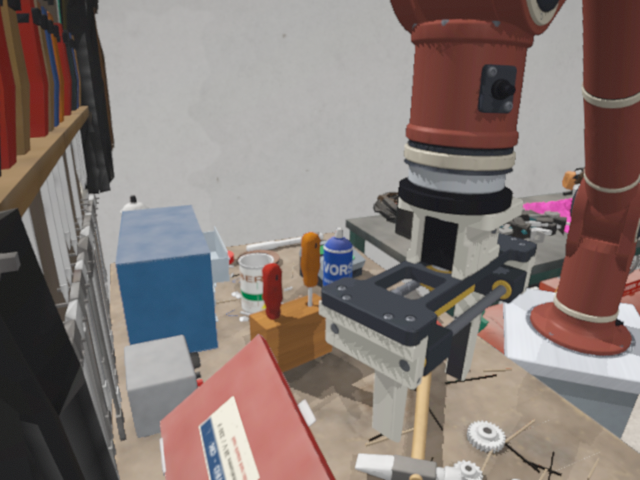

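The top view shows the red driver at (217,225), the orange one at (254,248), the can at (337,257) and the tester with its red well at (412,224) and green well at (443,243). In the side view the red handle is at (272,290) and the orange one at (311,260). Next I'll measure accurately.

```bash
cat > m.py <<'E'
from h import *
np.set_printoptions(precision=4,suppress=True)
def ang(v): return np.degrees(np.arctan2(v[1],v[0]))
def ray_z(p,uv,z):
    K=np.array(p["K"]); x0=np.array([(uv[0]-K[0,2])/K[0,0],(uv[1]-K[1,2])/K[1,1]]);x=x0.copy()
    for _ in range(8): x=x0/(1+p["k1"]*(x@x))
    R,t=ext(p); c=-R.T@t; d=R.T@np.r_[x,1]; return c,d,c+d*((z-c[2])/d[2])
if __name__=="__main__":
  for n in ["top","side"]:
    p=arm.get_image(n); print(n)
    C=np.zeros((480,640,3)); full=cloud(p,np.ones((480,640),bool)) ; 
    z=p["range_z"]; C[z>0]=full
    hsv=cv2.cvtColor(p["pixels"],cv2.COLOR_RGB2HSV)
    for k in ["driver","orange_driver","spray_can","cocoa_tin","battery_pack"]:
        r=arm.outline_of(p,k)
        for q in r[:2]:
            P=cloud(p,q["mask"]); zt=np.percentile(P[:,2],97)
            T=P[P[:,2]>zt-.012]; print(k,round(q["confidence"],2),"ztop",zt,"top mean",T.mean(0),"mid",P.mean(0),"min",P.min(0),"max",P.max(0))
    if n=="top":
        m=(abs(C[...,2]-.095)<.006)&(abs(C[...,0]-.52)<.09)&(abs(C[...,1]-.295)<.09)
        P=C[m]; rc=cv2.minAreaRect((P[:,:2]*1000).astype(np.float32)); print("stand rect",rc, "z",np.median(P[:,2]),len(P))
        r=arm.outline_of(p,"tester")[0]; P=cloud(p,r["mask"]); 
        g=(hsv[...,1]<70)&(r["mask"])&(hsv[...,2]>80)&(z>0); G=C[g]
        A=np.c_[G[:,:2],np.ones(len(G))]; 
        for _ in range(5):
            co=np.linalg.lstsq(A,G[:,2],rcond=None)[0]; e=abs(A@co-G[:,2]); k=e<.004; A,G=A[k],G[k]
        nn=np.r_[-co[:2],1]; nn/=np.linalg.norm(nn); print("plane",co,"n",nn,"tilt",np.degrees(np.arccos(nn[2])),"ang up",ang(co),len(G))
        rc=cv2.minAreaRect((G[:,:2]*1000).astype(np.float32)); print("panel rect",rc)
        for name,hs in [("red",[(0,10),(170,180)]),("green",[(45,85)])]:
            mm=np.zeros((480,640),bool)
            for a,b in hs: mm|=(hsv[...,0]>=a)&(hsv[...,0]<=b)
            mm&=(hsv[...,1]>110)&(hsv[...,2]>40)&cv2.dilate(r["mask"].astype(np.uint8),np.ones((5,5))).astype(bool)
            nl,lab,st,ce=cv2.connectedComponentsWithStats(mm.astype(np.uint8))
            for i in range(1,nl):
                if st[i,4]>15: print(name,st[i],ce[i],"pt",C[lab==i].mean(0))
        cab=(C[...,0]>.6)&(C[...,1]>.0)&(C[...,2]>.12); print("tall stuff",C[cab].min(0),C[cab].max(0))
        cv2.imwrite("pics/tcrop.png",cv2.resize(p["pixels"][170:275,375:495,::-1],None,fx=5,fy=5,interpolation=cv2.INTER_CUBIC))
E
python3 m.py
```

```text
top
driver 0.92 ztop 0.19062611998681106 top mean [0.5379 0.3292 0.186 ] mid [0.5366 0.3266 0.1765] min [0.5229 0.3145 0.1079] max [0.5535 0.3437 0.1932]
orange_driver 0.7 ztop 0.22732904243138097 top mean [0.4985 0.267  0.2222] mid [0.4975 0.266  0.2146] min [0.4824 0.2517 0.0922] max [0.5205 0.2936 0.231 ]
spray_can 0.89 ztop 0.19240587809481421 top mean [0.4912 0.1393 0.191 ] mid [0.4902 0.1403 0.1661] min [ 0.4629  0.1115 -0.0028] max [0.518  0.1679 0.1971]
cocoa_tin 0.95 ztop 0.11054099304048481 top mean [0.6629 0.1651 0.1077] mid [0.6664 0.1652 0.0403] min [ 0.6243  0.1243 -0.0054] max [0.7204 0.2042 0.1136]
cocoa_tin 0.53 ztop 0.09803598578107449 top mean [0.5169 0.2944 0.0946] mid [0.5156 0.2919 0.0912] min [ 0.4607  0.2279 -0.0032] max [0.5873 0.3677 0.1402]
battery_pack 0.79 ztop 0.049332228759909245 top mean [0.3557 0.0647 0.0451] mid [0.3597 0.0606 0.0375] min [ 0.3101  0.0109 -0.0069] max [0.4027 0.1064 0.0537]
battery_pack 0.51 ztop 0.047701733115427074 top mean [ 0.5589 -0.0011  0.0443] mid [ 0.5589 -0.0011  0.0443] min [ 0.5531 -0.0066  0.0394] max [0.5641 0.0049 0.04
[... 1126 characters left out ...]
1 0.3394 0.1498] min [0.5193 0.1391 0.0065] max [0.6128 0.3491 0.1911]
spray_can 0.72 ztop 0.18711642840890214 top mean [0.4748 0.1817 0.1967] mid [0.4844 0.155  0.1414] min [ 0.3236 -0.4117 -0.0364] max [0.6503 0.6498 0.3459]
cocoa_tin 0.97 ztop 0.10853482402739802 top mean [0.6624 0.1667 0.1037] mid [0.6569 0.1815 0.0691] min [0.5504 0.1276 0.0056] max [0.6902 0.3365 0.1586]
cocoa_tin 0.72 ztop 0.18839751207753594 top mean [0.5326 0.3377 0.1838] mid [0.5361 0.3315 0.1457] min [ 0.5193 -0.0552 -0.0011] max [0.7156 0.3491 0.1911]
battery_pack 0.17 ztop 0.07716982915222356 top mean [ 0.5844 -0.0387  0.0775] mid [ 0.5222 -0.0395  0.0379] min [ 0.4615 -0.1238  0.001 ] max [0.6311 0.1296 0.1269]
```

View pics/tcrop.png

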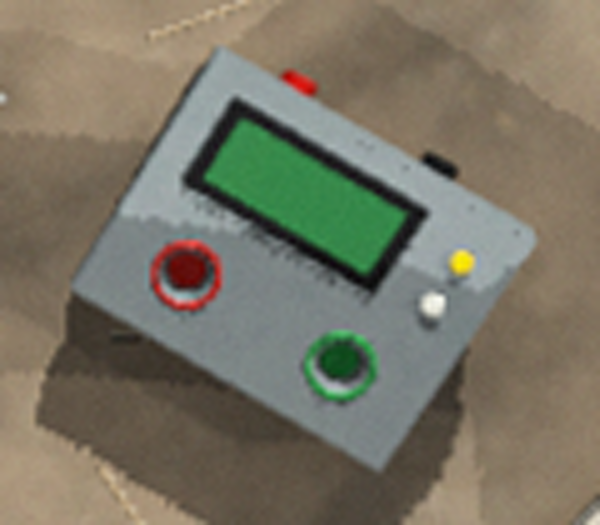

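The crop shows the red ring centred at about (411.8,224.4) in the full image and the green ring at (442.8,242.6). Before moving I'll check the gripper's clearance from the blue cabinet and work out the buttons and moves.

```bash
cat > plan.py <<'E'
from m import *
p=arm.get_image("top"); P=cloud(p)
s=(P[:,0]>.56)&(P[:,0]<.8)&(P[:,1]>.15)&(P[:,1]<.5)
H={}
for q in P[s]:
    k=(int(q[0]/.02),int(q[1]/.02)); H[k]=max(H.get(k,0),q[2])
print("cols y:",[round(.02*j,2) for j in range(8,25)])
for i in range(28,40): print(round(.02*i,2),[int(1000*H.get((i,j),0)) for j in range(8,25)])
# rings on panel plane
co=np.array([.3151,-.1748,-.1216])
for nm,uv in [("red",(411.8,224.4)),("green",(442.8,242.6))]:
    c,d,_=ray_z(p,uv,0); t=(co[0]*c[0]+co[1]*c[1]+co[2]-c[2])/(d[2]-co[0]*d[0]-co[1]*d[1]); X=c+d*t
    n=np.r_[-co[:2],1]; n/=np.linalg.norm(n); print(nm,"face",X,"cap",X-.01*n,"n",n)
E
python3 plan.py
```

```text
cols y: [0.16, 0.18, 0.2, 0.22, 0.24, 0.26, 0.28, 0.3, 0.32, 0.34, 0.36, 0.38, 0.4, 0.42, 0.44, 0.46, 0.48]
0.56 [9, 3, 4, 4, 7, 5, 4, 96, 98, 99, 5, 4, 3, 6, 5, 3, 95]
0.58 [3, 4, 5, 5, 4, 5, 4, 4, 5, 4, 4, 4, 5, 5, 5, 90, 93]
0.6 [4, 6, 6, 5, 3, 5, 5, 4, 6, 4, 5, 4, 4, 71, 92, 94, 94]
0.62 [112, 112, 4, 6, 4, 4, 5, 187, 6, 5, 4, 6, 4, 91, 95, 94, 94]
0.64 [6, 111, 9, 7, 5, 185, 189, 186, 191, 5, 4, 5, 3, 93, 95, 95, 94]
0.66 [8, 113, 8, 7, 187, 189, 136, 194, 193, 193, 5, 4, 6, 85, 93, 94, 94]
0.68 [112, 113, 6, 186, 187, 190, 194, 194, 194, 194, 193, 4, 5, 5, 89, 97, 430]
0.7 [0, 3, 188, 188, 190, 194, 194, 193, 193, 195, 193, 192, 5, 4, 5, 427, 514]
0.72 [8, 5, 186, 192, 194, 194, 193, 194, 194, 194, 193, 193, 192, 4, 425, 513, 517]
0.74 [4, 64, 192, 194, 194, 193, 194, 194, 194, 193, 194, 193, 348, 480, 480, 481, 482]
0.76 [62, 193, 194, 193, 194, 193, 193, 193, 194, 195, 194, 321, 366, 447, 429, 371, 445]
0.78 [193, 194, 194, 194, 194, 193, 193, 195, 194, 194, 389, 390, 368, 395, 382, 277, 84]
red face [0.5553 0.0005 0.0533] cap [ 0.5583 -0.0012  0.0439] n [-0.2964  0.1644  0.9408]
green face [ 0.5237 -0.0556  0.0531] cap [ 0.5267 -0.0572  0.0437] n [-0.2964  0.1644  0.9408]
```

Emit:
step_arm --claw '[1,1,1,1,1,1,1,1,1,1,1,1]' --pt "0 0 -0.1" --pt "0 0 -0.1" --pt "0 0 -0.1" --pt "0 0 0" --pt "0 0 0" --pt "0 0 0" --pt "0 0 0" --pt "0 0 0" --pt "0 0 0" --pt "0 0 0" --pt "0 0 0" --pt "0 0 0" --yaw '[0.9,0.96,0.96,0.96,0.96,0.96,0.96,0.96,0.96,0.96,0.96,0.96]'

```text
time: 3.3
eef_pos: [0.2647, 0.5936, 0.3001]
tool_rot: [-180.0, 0.0, 57.1]
wrist_force: [-0.1, -0.9, 0.9]
gripper_width: 0.0927
grasp_force: 0.0
```

Emit:
step_arm --claw '[1,1,1,1,1,1,1,1,1,1]' --pt "-0.0226 0.1165 0" --pt "-0.0226 0.1165 0" --pt "-0.0226 0.1165 0" --pt "-0.0226 0.1165 0" --pt "-0.0226 0.1165 0" --pt "-0.0226 0.1165 0" --pt "-0.0226 0.1165 0" --pt "-0.0226 0.1165 0" --pt "0 0 0" --pt "0 0 0" --yaw '[0,0,0,0,0,0,0,0,-0.047,0]'

```text
time: 4.3
eef_pos: [0.5411, 0.3307, 0.3]
tool_rot: [-180.0, 0.0, 57.7]
wrist_force: [-0.8, -0.0, 0.4]
gripper_width: 0.0927
grasp_force: 0.0
```

```bash
python3 - <<'E'
from m import *
s=arm.sense(); print(s["time"],s["eef_pos"],s["tool_rot"],s["wrist_force"],s["joints"])
p=arm.get_image("wrist"); save(p,"w1"); R,t=ext(p); print("cam",-R.T@t,R[2])
for k in ["driver","orange_driver"]:
    for q in arm.outline_of(p,k)[:1]:
        P=cloud(p,q["mask"]); zt=np.percentile(P[:,2],95); T=P[P[:,2]>zt-.008]
        print(k,q["confidence"],zt,T.mean(0),T.min(0),T.max(0),len(P))
E
```

```text
4.3 [0.5411 0.3307 0.3   ] [-179.9828    0.0068   57.6818] [-0.8448 -0.0473  0.3519] [-47.6964  30.9268  26.0939  73.2596 -13.3354  78.7759 -54.5806]
cam [0.5829 0.3935 0.5042] [-0.1464 -0.2298 -0.9622]
driver 0.87 0.18971008740919656 [0.5376 0.3312 0.1869] [0.5227 0.3162 0.1817] [0.5515 0.3451 0.1917] 1395
orange_driver 0.68 0.04853674462377006 [0.3542 0.0655 0.0461] [0.3244 0.0324 0.0406] [0.384  0.0969 0.0507] 2104
```

View pics/w1.png

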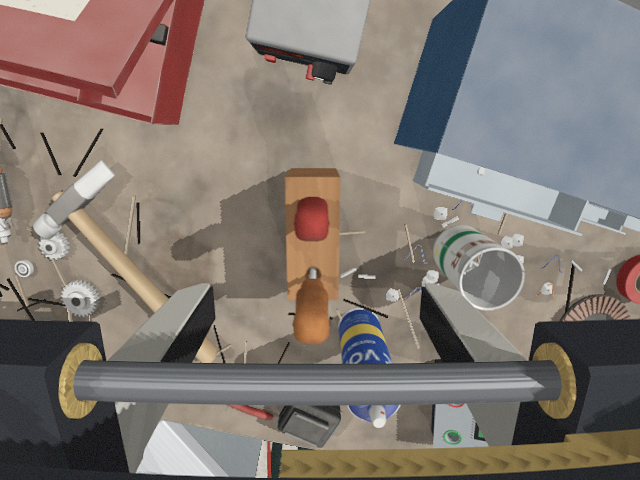

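The wrist view shows the red handle at (312,219), centred between the open fingers, with the orange one in line below it and clear. I'll descend and grip.

Emit:
step_arm --claw '[1,1,1,1,1,1,1,0,0,0,0,0]' --pt "-0.004 -0.0065 0" --pt "0 0 0.085" --pt "0 0 0.085" --pt "0 0 0.085" --pt "0 0 0.085" --pt "0 0 0.0825" --pt "0 0 0" --pt "0 0 0" --pt "0 0 0" --pt "0 0 0" --pt "0 0 0" --pt "0 0 0" --yaw '[0,0,0,0,0,0,0,0,0,0,0,0]' --squeeze 50

```text
time: 5.65
eef_pos: [0.5376, 0.3323, 0.1321]
tool_rot: [180.0, -0.1, 57.9]
wrist_force: [-0.8, 0.6, 0.1]
gripper_width: 0.0575
grasp_force: 0.0
```

Emit:
step_arm --claw '[0,0,0,0,0,0,0]' --pt "0 0 0" --pt "0 0 0" --pt "0 0 0" --pt "0 0 0" --pt "0 0 0" --pt "0 0 0" --pt "0 0 0" --yaw '[0,0,0,0,0,0,0]'

```text
time: 6.35
eef_pos: [0.5371, 0.3321, 0.1311]
tool_rot: [-180.0, 0.0, 57.9]
wrist_force: [-0.0, -0.1, -0.5]
gripper_width: 0.0275
grasp_force: 50.0
```

Emit:
step_arm --claw '[0,0,0,0,0,0,0,0]' --pt "0 0 -0.05" --pt "0 0 -0.085" --pt "0 0 -0.09" --pt "0 0 -0.09" --pt "0 0 -0.09" --pt "0 0 -0.09" --pt "0 0 -0.09" --pt "0 0 0" --yaw '[0,0,0,0,0,0,0,0]' --squeeze 60

```text
time: 7.15
eef_pos: [0.5397, 0.3325, 0.371]
tool_rot: [179.7, -0.6, 57.9]
wrist_force: [-0.3, 0.6, -0.3]
gripper_width: 0.0277
grasp_force: 60.0
```

```bash
python3 - <<'E'
from m import *
s=arm.sense(); print(s["time"],s["eef_pos"],s["tool_rot"],s["wrist_force"])
for n in ["side","wrist"]:
    p=arm.get_image(n); save(p,n+"2")
    if n=="side":
        cv2.imwrite("pics/side2c.png",cv2.resize(p["pixels"][120:360,200:440,::-1],None,fx=2.5,fy=2.5))
    for q in arm.outline_of(p,"driver")[:1]:
        P=cloud(p,q["mask"]); print(n,q["confidence"],len(P),P.min(0),P.max(0))
        for a in np.arange(.23,.45,.02):
            k=(P[:,2]>a)&(P[:,2]<a+.02)
            if k.sum()>3: print(round(a,2),np.median(P[k],0),k.sum())
E
```

```text
7.15 [0.5397 0.3325 0.371 ] [179.6691  -0.5587  57.8597] [-0.2647  0.6183 -0.3153]
side 0.9 1527 [ 0.5199 -0.2528  0.111 ] [0.849  0.3493 0.4311]
0.25 [0.539  0.3339 0.2615] 45
0.27 [0.5386 0.3339 0.2804] 58
0.29 [0.5384 0.3332 0.3008] 66
0.31 [0.5382 0.3333 0.3196] 71
0.33 [0.5345 0.3385 0.3425] 173
0.35 [0.5322 0.3405 0.361 ] 253
0.37 [0.5309 0.342  0.38  ] 333
0.39 [0.531  0.3415 0.3997] 330
0.41 [0.5397 0.3435 0.419 ] 155
0.43 [0.5409 0.3338 0.431 ] 4
wrist 0.79 5778 [ 0.3721  0.1569 -0.0008] [0.5543 0.347  0.4255]
0.25 [0.5388 0.3325 0.2627] 34
0.27 [0.5389 0.3324 0.2794] 52
0.29 [0.539  0.3328 0.2976] 49
0.33 [0.5433 0.3389 0.3417] 211
0.35 [0.5448 0.3424 0.3667] 230
0.37 [0.545  0.3418 0.3805] 781
0.39 [0.5448 0.3415 0.4003] 744
0.41 [0.5402 0.3337 0.4205] 3674
```

View pics/side2c.png

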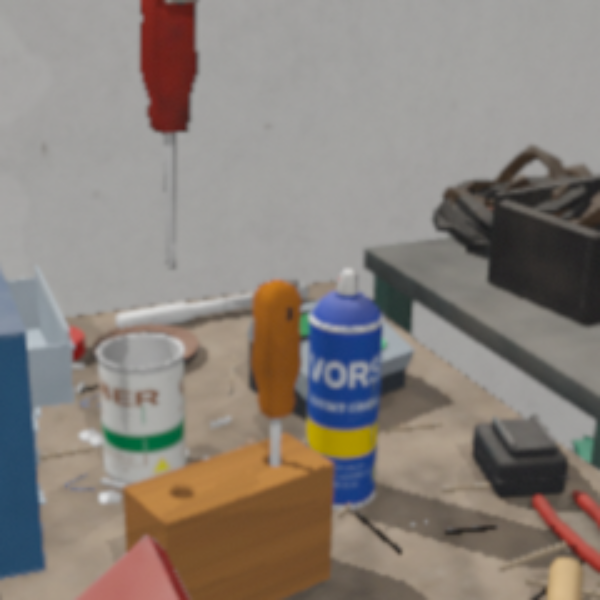

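The driver hangs straight, with its tip about 250 mm up, and the socket is visible at crop (180,490). Now over to the red button.

Emit:
step_arm --claw '[0,0,0,0,0,0,0,0,0,0,0,0]' --pt "-0.05 0.033 0" --pt "-0.104 0.069 0" --pt "-0.105 0.069 0" --pt "-0.105 0.069 0" --pt "-0.105 0.069 0" --pt "-0.105 0.069 0" --pt "-0.105 0.069 0" --pt "0 0 0.1" --pt "0 0 0.1" --pt "0 0 0.1" --pt "0 0 0.1" --pt "0 0 0" --yaw '[0,0,0,0,0,0,0,0,0,0,0,0]'

```text
time: 8.55
eef_pos: [0.5382, 0.0092, 0.1987]
tool_rot: [-179.2, 0.5, 57.9]
wrist_force: [-0.7, 0.2, -0.7]
gripper_width: 0.0275
grasp_force: 60.0
```

```bash
python3 - <<'E'
from m import *
s=arm.sense(); print(s["time"],s["eef_pos"],s["tool_rot"],s["wrist_force"],s["grasp_force"])
for n in ["wrist","side"]:
    p=arm.get_image(n); np.savez(n+"3.npz",**{k:p[k] for k in ["pixels","range_z","K","k1","rvec","tvec"]})
    R,t=ext(p); X=np.array([.5457,.0059,.09]); c=R@X+t; K=p["K"]; u=(K@(c/c[2]))[:2].astype(int); print(n,u)
    a,b=max(0,u[0]-60),max(0,u[1]-45); print("crop",a,b)
    cv2.imwrite(f"pics/{n}3c.png",cv2.resize(p["pixels"][b:b+90,a:a+120,::-1],None,fx=6,fy=6,interpolation=cv2.INTER_CUBIC))
E
```

```text
8.55 [0.5382 0.0092 0.1987] [-179.2332    0.5053   57.8676] [-0.7161  0.2154 -0.7055] 59.98425291305466
wrist [326 222]
crop 266 177
side [331 250]
crop 271 205
```

View pics/wrist3c.png

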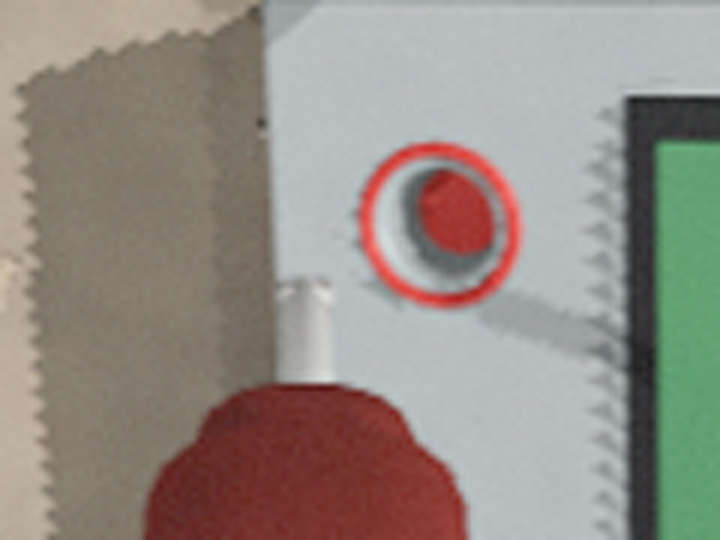

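The close wrist view shows the ring centred at crop (441,225) and the blade end at crop (306,286). I'll calculate the relative offset from these.

```bash
cat > rel.py <<'E'
from m import *
def face(p,uv,dz=0):
    co=np.array([.3151,-.1748,-.1216+dz]); c,d,_=ray_z(p,uv,0)
    t=(co[0]*c[0]+co[1]*c[1]+co[2]-c[2])/(d[2]-co[0]*d[0]-co[1]*d[1]); return c+d*t
if __name__=="__main__":
  p=dict(np.load("wrist3.npz")); s=arm.sense(); print(s["time"],s["eef_pos"],s["tool_rot"])
  P=cloud(p); F=face(p,(339.1,214.1)); k=(np.linalg.norm(P[:,:2]-F[:2],axis=1)<.03)&(np.linalg.norm(P[:,:2]-F[:2],axis=1)>.012)
  print("ring",F,"plane bias",np.median(P[k]@[-.3151,.1748,1]+.1216))
  for zt in [.074,.078,.082]: print("tip",ray_z(p,(316.6,224.9),zt)[2])
  hsv=cv2.cvtColor(p["pixels"],cv2.COLOR_RGB2HSV)
  C=np.zeros((480,640,3)); C[p["range_z"]>0]=P
  print("tip depth pts",[C[r,317] for r in range(224,240,3)])
  print("expected tip", s["eef_pos"]+[-.001,-.0015,-.121])
E
python3 rel.py
```

```text
8.65 [0.5437 0.0083 0.2048] [-179.9103    0.0919   57.8583]
ring [ 0.5545 -0.0009  0.0533] plane bias 0.2869937614092802
tip [0.5354 0.0055 0.074 ]
tip [0.536  0.0063 0.078 ]
tip [0.5365 0.0071 0.082 ]
tip depth pts [array([0.5384, 0.0093, 0.0905]), array([0.5386, 0.0093, 0.1006]), array([0.5388, 0.0094, 0.1105]), array([0.5389, 0.0093, 0.1187]), array([0.5395, 0.0099, 0.1299]), array([0.5394, 0.0096, 0.1365])]
expected tip [0.5427 0.0068 0.0838]
```

View pics/side3c.png

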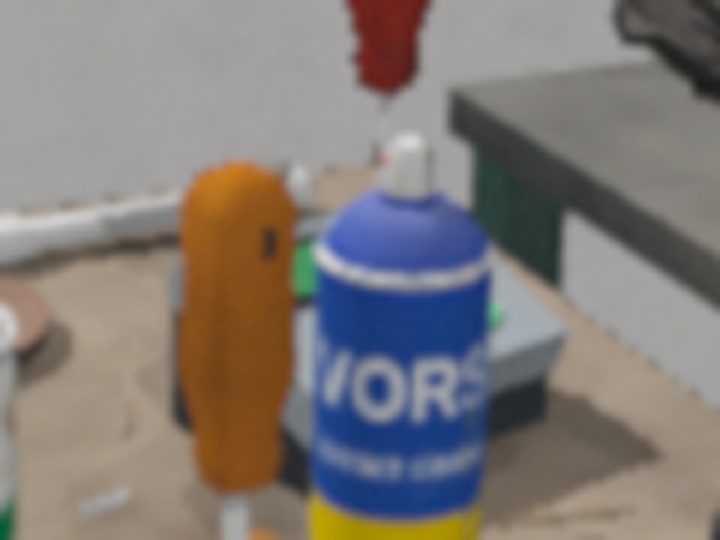

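Emit:
step_arm --claw '[0,0,0,0,0,0]' --pt "0 0.008 0.02" --pt "0 0.008 0.02" --pt "0 0 0" --pt "0 0 0" --pt "0 0 0" --pt "0 0 0" --yaw '[0,0,0,0,0,0]'

```text
time: 9.25
eef_pos: [0.5497, 0.0049, 0.1896]
tool_rot: [180.0, -0.0, 57.9]
wrist_force: [0.3, -0.1, -0.2]
gripper_width: 0.0272
grasp_force: 60.0
```

```bash
python3 - <<'E'
from m import *
s=arm.sense(); print(s["time"],s["eef_pos"],s["tool_rot"],s["wrist_force"],s["qvel"])
p=arm.get_image("wrist"); np.savez("wrist3.npz",**{k:p[k] for k in ["pixels","range_z","K","k1","rvec","tvec"]})
cv2.imwrite("pics/wrist4c.png",cv2.resize(p["pixels"][177:267,266:386,::-1],None,fx=6,fy=6,interpolation=cv2.INTER_CUBIC))
E
```

```text
9.25 [0.5497 0.0049 0.1896] [179.968   -0.0254  57.8675] [ 0.2541 -0.1252 -0.2403] [-0.0014  0.0728  0.0152  0.1527  0.0978 -0.0679 -0.0433]
```

View pics/wrist4c.png

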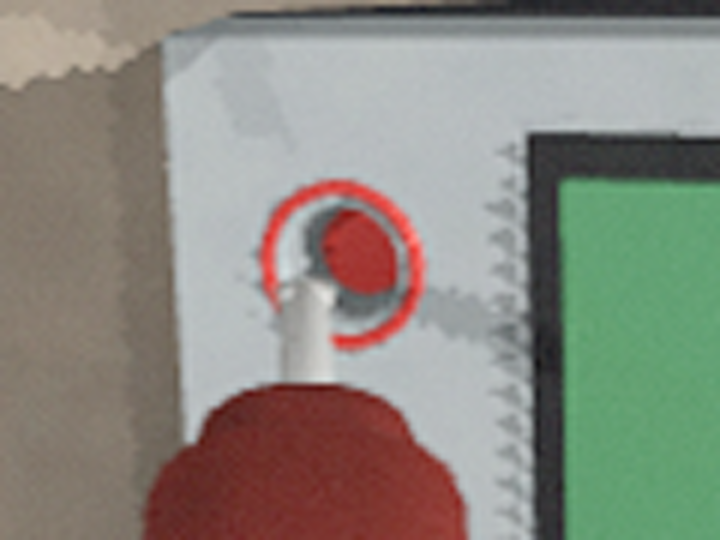

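The settled view has the ring centre at crop (343,265) and the blade end at crop (308,286).

```bash
python3 - <<'E'
from rel import *
p=dict(np.load("wrist3.npz")); P=cloud(p); F=face(p,(322.75,220.75))
d=np.linalg.norm(P[:,:2]-F[:2],axis=1); k=(d<.025)&(d>.013)&(P[:,2]<.075)
e=P[k,2]-(.3151*P[k,0]-.1748*P[k,1]-.1216); print("ring",F,"plane err",np.median(e))
T=ray_z(p,(316.9,224.6),.0686)[2]; print("tip",T)
n=np.array([-.298,.167,.940]); t=np.array([.820,-.460,.342]); w=np.array([.489,.872,0])
dl=T-F; print("n,t,w mm",dl@n*1e3,dl@t*1e3,dl@w*1e3)
E
```

```text
ring [ 0.554  -0.0008  0.0531] plane err 0.0007563053719644962
tip [0.5498 0.0022 0.0686]
n,t,w mm 16.30521457278338 0.5545584627701913 0.5250608227966875
```

```bash
python3 - <<'E'
from rel import *
p=dict(np.load("wrist3.npz")); P=cloud(p); F=np.array([.554,-.0008,.0531])
n=np.array([-.298,.167,.940]); t=np.array([.820,-.460,.342]); w=np.array([.489,.872,0]); h=np.array([.872,-.489,0])
k=(np.linalg.norm(P[:,:2]-[.5497,.0049],axis=1)<.015)&(P[:,2]>.072)&(P[:,2]<.15)
Q=P[k]
for a in np.arange(.07,.15,.01):
    q=Q[(Q[:,2]>=a)&(Q[:,2]<a+.01)]; 
    if len(q): print(round(a,3),len(q),"h",np.median((q-F)@h)*1e3,((q-F)@h).min()*1e3,((q-F)@h).max()*1e3,"w",np.median((q-F)@w)*1e3)
for r in (281,286,290):
  for z in (.0676,.0686,.0696):
    T=ray_z(p,(316.9,(r+.5)/6-.5+177),z)[2]-F; print(r,z,"h,w",T@h*1e3,T@w*1e3)
E
```

```text
0.07 9 h -7.250328485382833 -9.838128722270593 -2.4833116842256917 w 2.6909329643015014
0.08 29 h -5.624600824046609 -8.91474685988629 -2.527328378599447 w 3.8804888015214267
0.09 24 h -5.599725888868083 -8.809309138563508 -2.668395505526303 w 3.7421796800330327
0.1 31 h -5.56052048421356 -8.669796186675846 -2.706341148034949 w 3.6893034306220915
0.11 29 h -5.548002359102365 -8.51383496470083 -2.760084079186432 w 3.823706220801184
0.12 28 h -5.517393619734369 -8.42674758465033 -2.8101187818587086 w 3.9958821768645394
0.13 2 h -5.499398071301044 -6.182507615801776 -4.816288526800311 w 4.572123071522584
281 0.0676 h,w -5.0544387444692624 1.308122336977727
281 0.0686 h,w -5.042522834543621 1.5432431313518582
281 0.0696 h,w -5.030606924617882 1.7783639257260442
286 0.0676 h,w -5.090325905696826 0.5972607878167052
286 0.0686 h,w -5.0782999747875746 0.8345609043814389
286 0.0696 h,w -5.066274043878324 1.0718610209461732
290 0.0676 h,w -5.119064433457765 0.028001703517872584
290 0.0686 h,w -5.106950397471932 0.2670470248359574
290 0.0696 h,w -5.094836361486001 0.5060923461540968
```

Emit:
step_arm --claw '[0,0,0,0,0,0,0,0]' --pt "0 -0.0057 0.002" --pt "0 0 0" --pt "0 0.0057 0.0155" --pt "0 0.0057 0.0155" --pt "0 0.0057 0.016" --pt "0 0 0" --pt "0 0 0" --pt "0 0 0" --yaw '[-0.337,0,0,0,0,0,0,0]'

```text
time: 10.1
eef_pos: [0.5537, 0.0027, 0.1696]
tool_rot: [180.0, -0.0, 60.7]
wrist_force: [1.0, -0.0, -1.4]
gripper_width: 0.0278
grasp_force: 60.0
```

Emit:
step_arm --claw '[0,0,0,0,0]' --pt "0 0.0034 0.0094" --pt "0 0.0034 0.0094" --pt "0 0 0" --pt "0 0 0" --pt "0 0 0" --yaw '[0,0,0,0,0]'

```text
time: 10.6
eef_pos: [0.5564, 0.0014, 0.1625]
tool_rot: [179.9, -0.0, 60.8]
wrist_force: [-1.0, 0.6, 4.8]
gripper_width: 0.0272
grasp_force: 60.0
```

Emit:
step_arm --claw '[0,0,0,0]' --pt "0 0.0021 0.0059" --pt "0 0 0" --pt "0 0 0" --pt "0 0 0" --yaw '[0,0,0,0]'

```text
time: 11.0
eef_pos: [0.5573, 0.001, 0.1606]
tool_rot: [179.9, -0.1, 60.8]
wrist_force: [-0.3, 1.0, 7.8]
gripper_width: 0.0277
grasp_force: 60.1
```

Emit:
step_arm --claw '[0,0,0,0]' --pt "0 0.0017 0.0047" --pt "0 0 0" --pt "0 0 0" --pt "0 0 0" --yaw '[0,0,0,0]'

```text
time: 11.4
eef_pos: [0.5583, 0.0011, 0.1603]
tool_rot: [179.9, -0.2, 60.8]
wrist_force: [-2.7, 1.4, 14.5]
gripper_width: 0.0276
grasp_force: 60.3
```

Emit:
step_arm --claw '[0,0,0,0,0,0,0,0,0]' --pt "0 -0.0064 -0.0176" --pt "0 -0.0064 -0.0176" --pt "0 -0.0064 -0.0176" --pt "0 -0.0064 -0.0176" --pt "-0.08 0 0" --pt "-0.08 0 0" --pt "0 0 0" --pt "0 0 0" --pt "0 0 0" --yaw '[0,0,0,0,0,0,0,0,0]'

```text
time: 12.3
eef_pos: [0.5174, -0.0488, 0.1858]
tool_rot: [-180.0, -0.0, 60.9]
wrist_force: [-0.2, -0.3, -0.8]
gripper_width: 0.0278
grasp_force: 60.0
```

```bash
python3 - <<'E'
from m import *
s=arm.sense(); print(s["time"],s["eef_pos"],s["tool_rot"],s["wrist_force"])
p=arm.get_image("wrist"); np.savez("wrist5.npz",**{k:p[k] for k in ["pixels","range_z","K","k1","rvec","tvec"]})
cv2.imwrite("pics/wrist5c.png",cv2.resize(p["pixels"][157:267,256:396,::-1],None,fx=5,fy=5,interpolation=cv2.INTER_CUBIC))
E
```

```text
12.3 [ 0.5174 -0.0488  0.1858] [-179.9728   -0.0401   60.8652] [-0.2281 -0.3136 -0.7989]
```

View pics/wrist5c.png

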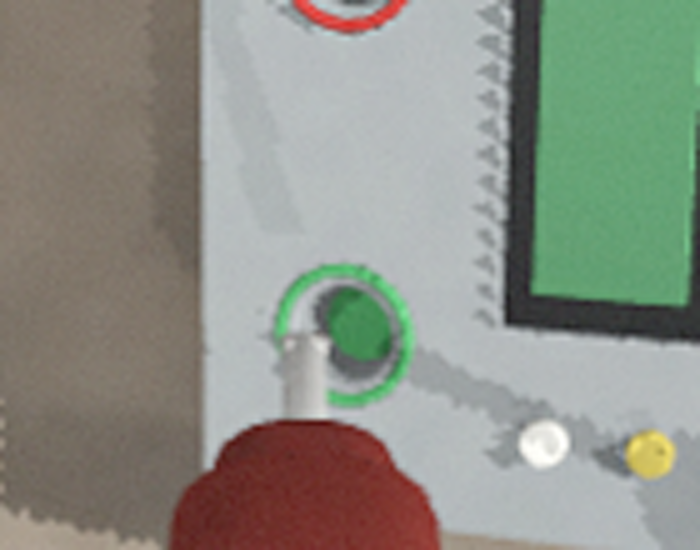

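The green ring is at crop (345,335) and the blade end at (306,338), the same relation as at red, apart from about 1 mm each way to trim.

Emit:
step_arm --claw '[0,0,0,0,0,0,0,0]' --pt "-0.0022 0.003 0" --pt "0 0.0061 0.0167" --pt "0 0.0061 0.0167" --pt "0 0.0061 0.0167" --pt "0 0.0035 0.0095" --pt "0 0 0" --pt "0 0 0" --pt "0 0 0" --yaw '[0,0,0,0,0,0,0,0]'

```text
time: 13.15
eef_pos: [0.5252, -0.0557, 0.1624]
tool_rot: [-180.0, -0.0, 60.8]
wrist_force: [-0.8, 0.2, 2.6]
gripper_width: 0.0271
grasp_force: 60.1
```

Contact has been made. I'll push to the stop and hold.

Emit:
step_arm --claw '[0,0,0,0,0]' --pt "0 0.0022 0.006" --pt "0 0.0016 0.0045" --pt "0 0 0" --pt "0 0 0" --pt "0 0 0" --yaw '[0,0,0,0,0]'

```text
time: 13.65
eef_pos: [0.5271, -0.056, 0.1603]
tool_rot: [180.0, -0.1, 60.8]
wrist_force: [-3.5, 0.7, 15.3]
gripper_width: 0.0275
grasp_force: 60.4
```

Emit:
step_arm --claw '[0,0,0,0,0,0,0,0,0,0,0,0]' --pt "0 0 0" --pt "0 0 0" --pt "0 0 0" --pt "0 0 0" --pt "0 0 0" --pt "0 0 0" --pt "0 0 0" --pt "0 0 0" --pt "0 0 0" --pt "0 0 0" --pt "0 0 0" --pt "0 0 0" --yaw '[0,0,0,0,0,0,0,0,0,0,0,0]'

```text
time: 14.85
eef_pos: [0.5271, -0.0561, 0.1603]
tool_rot: [180.0, -0.1, 60.8]
wrist_force: [-3.0, 1.2, 15.4]
gripper_width: 0.0277
grasp_force: 60.4
```

Emit:
step_arm --claw '[0,0,0,0,0,0]' --pt "0 0 0" --pt "0 0 0" --pt "0 0 0" --pt "0 0 0" --pt "0 0 0" --pt "0 0 0" --yaw '[0,0,0,0,0,0]'

```text
time: 15.45
eef_pos: [0.5271, -0.056, 0.1603]
tool_rot: [180.0, -0.1, 60.8]
wrist_force: [-3.1, 1.5, 16.2]
gripper_width: 0.0274
grasp_force: 60.4
```

Emit:
step_arm --claw '[0,0,0,0,0,0,0,0,0]' --pt "0 -0.0064 -0.0176" --pt "0 -0.0064 -0.0176" --pt "0 -0.0064 -0.0176" --pt "0 -0.0064 -0.0176" --pt "0 0 -0.114" --pt "0 0 -0.114" --pt "0 0 -0.114" --pt "0 0 -0.114" --pt "0 0 0" --yaw '[0,0,0,0,0,0,0,0,0]'

```text
time: 16.35
eef_pos: [0.5209, -0.0529, 0.3751]
tool_rot: [179.3, -0.3, 60.7]
wrist_force: [0.9, -0.9, -0.9]
gripper_width: 0.0274
grasp_force: 60.0
```

Emit:
step_arm --claw '[0,0,0,0,0,0,0,0,0,0,0,0]' --pt "0.0955 -0.0467 0" --pt "0.0955 -0.0467 0" --pt "0.0955 -0.0467 0" --pt "0.0955 -0.0467 0" --pt "0.0955 -0.0467 0" --pt "0.0955 -0.0467 0" --pt "0.0955 -0.0467 0" --pt "0.0955 -0.0467 0" --pt "0.0955 -0.0467 0" --pt "0 0 0" --pt "0 0 0" --pt "0 0 0" --yaw '[0,0,0,0,0,0,0,0,0,0.35,0,0]'

```text
time: 17.55
eef_pos: [0.5391, 0.3292, 0.3678]
tool_rot: [180.0, 0.1, 57.7]
wrist_force: [-0.6, -0.4, 0.0]
gripper_width: 0.0276
grasp_force: 60.0
```

```bash
python3 - <<'E'
from m import *
s=arm.sense(); print(s["time"],s["eef_pos"],s["tool_rot"],s["wrist_force"])
for n in ["wrist","side"]:
    p=arm.get_image(n); np.savez(n+"6.npz",**{k:p[k] for k in ["pixels","range_z","K","k1","rvec","tvec"]})
    P=cloud(p)
    k=(np.linalg.norm(P[:,:2]-s["eef_pos"][:2],axis=1)<.014)&(P[:,2]>.24)&(P[:,2]<.345); Q=P[k]
    for a in np.arange(.24,.34,.02):
        q=Q[(Q[:,2]>=a)&(Q[:,2]<a+.02)]
        if len(q): print(n,round(a,3),np.median(q,0),len(q))
    m=(abs(P[:,2]-.095)<.005)&(abs(P[:,0]-.52)<.09)&(abs(P[:,1]-.3)<.09)
    print("stand",cv2.minAreaRect((P[m][:,:2]*1000).astype(np.float32)))
p=dict(np.load("wrist6.npz")); R,t=ext(p); c=R@np.array([.538,.331,.095])+t; u=(p["K"]@(c/c[2]))[:2].astype(int); a,b=u-[70,55]; print("crop",a,b)
cv2.imwrite("pics/w6c.png",cv2.resize(p["pixels"][b:b+110,a:a+140,::-1],None,fx=5,fy=5,interpolation=cv2.INTER_CUBIC))
E
```

```text
17.55 [0.5391 0.3292 0.3678] [179.9778   0.1102  57.6984] [-0.5563 -0.4385  0.0048]
wrist 0.24 [0.5396 0.3293 0.2573] 11
wrist 0.26 [0.5404 0.3295 0.2694] 59
wrist 0.28 [0.5404 0.3298 0.2903] 59
wrist 0.3 [0.5405 0.3298 0.3034] 24
wrist 0.32 [0.5444 0.3364 0.3358] 18
wrist 0.34 [0.545  0.3367 0.3424] 105
stand ((523.5427856445312, 309.55389404296875), (108.64533996582031, 55.950782775878906), 57.445411682128906)
side 0.24 [0.5376 0.3291 0.2547] 25
side 0.26 [0.537  0.3301 0.2696] 52
side 0.28 [0.5367 0.33   0.29  ] 54
side 0.3 [0.5371 0.3293 0.3097] 63
side 0.32 [0.5354 0.3329 0.3351] 99
side 0.34 [0.5327 0.3355 0.3427] 54
stand ((516.3955078125, 298.7032165527344), (135.15316772460938, 60.62177658081055), 58.09706115722656)
crop 244 136
```

View pics/w6c.png

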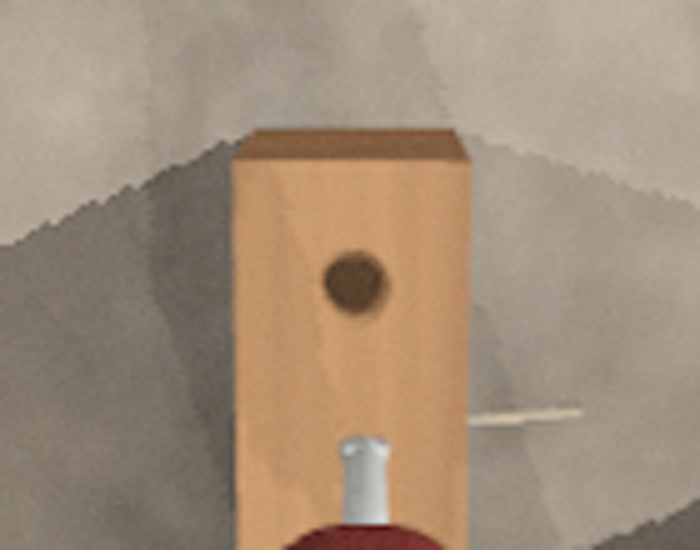

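The view shows the socket mouth at crop (355,283) and the blade end at crop (365,440).

```bash
python3 - <<'E'
from m import *
p=dict(np.load("wrist6.npz"))
f=lambda u,v:((u+.5)/5-.5+244,(v+.5)/5-.5+136)
H=ray_z(p,f(355,283),.095)[2]; T=ray_z(p,f(365,439),.2468)[2]
X=np.array([np.cos(np.radians(57.7)),np.sin(np.radians(57.7))]); Y=np.array([X[1],-X[0]])
ax=T[:2]-.003*X
print("hole",H,"tip edge",T,"tip axis",ax,"shank ax wrist",np.array([.5404,.3297])-.003*X)
d=H[:2]-ax; print("dx,dy mm",d@X*1e3,d@Y*1e3)
E
```

```text
hole [0.5383 0.3304 0.095 ] tip edge [0.5393 0.3273 0.2468] tip axis [0.5377 0.3247] shank ax wrist [0.5388 0.3272]
dx,dy mm 5.095785610912292 -2.512553346011818
```

Emit:
step_arm --claw '[0,0,0,0,0,0,0,0,0]' --pt "0.008 -0.0055 0" --pt "0 0 0.08" --pt "0 0 0.1" --pt "0 0 0.1" --pt "0 0 0.05" --pt "0 0 0" --pt "0 0 0" --pt "0 0 0" --pt "0 0 0" --yaw '[0,0,0,0,0,0,0,0,0]'

```text
time: 18.55
eef_pos: [0.5399, 0.3347, 0.2384]
tool_rot: [179.9, -0.2, 57.7]
wrist_force: [0.8, 0.0, -1.0]
gripper_width: 0.0279
grasp_force: 60.0
```

```bash
python3 - <<'E'
from m import *
s=arm.sense(); print(s["time"],s["eef_pos"],s["tool_rot"],s["wrist_force"])
for n in ["wrist","side"]:
    p=arm.get_image(n); np.savez(n+"7.npz",**{k:p[k] for k in ["pixels","range_z","K","k1","rvec","tvec"]})
    R,t=ext(p); c=R@np.array([.538,.331,.105])+t; u=(p["K"]@(c/c[2]))[:2].astype(int); a,b=u-[40,32]; print(n,"crop",a,b)
    im=cv2.resize(p["pixels"][b:b+64,a:a+80,::-1],None,fx=5,fy=5,interpolation=cv2.INTER_CUBIC); 
    out=im if n=="wrist" else np.hstack([out,im])
    P=cloud(p); k=(np.linalg.norm(P[:,:2]-s["eef_pos"][:2],axis=1)<.014)&(P[:,2]>.105)&(P[:,2]<.2); Q=P[k]
    for z in np.arange(.1,.2,.02):
        q=Q[(Q[:,2]>=z)&(Q[:,2]<z+.02)]
        if len(q): print(n,round(z,3),np.median(q,0),len(q),q[:,2].min())
cv2.imwrite("pics/ws7.png",out)
E
```

```text
18.55 [0.5399 0.3347 0.2384] [179.9017  -0.1903  57.7406] [ 0.7678  0.0083 -1.0263]
wrist crop 275 191
wrist 0.12 [0.5415 0.3353 0.132 ] 41 0.12204794271130562
wrist 0.14 [0.5416 0.3356 0.1504] 57 0.14022923433052692
wrist 0.16 [0.5415 0.3355 0.1686] 57 0.1602445735411355
side crop 231 279
side 0.1 [0.5396 0.334  0.118 ] 2 0.11734134321600574
side 0.12 [0.5381 0.3359 0.1305] 41 0.12035642364264969
side 0.14 [0.5376 0.3359 0.1497] 46 0.14014589589378382
side 0.16 [0.5376 0.3354 0.1703] 49 0.16008408700907065
side 0.18 [0.5382 0.3361 0.1898] 45 0.1802521360170815
```

View pics/ws7.png

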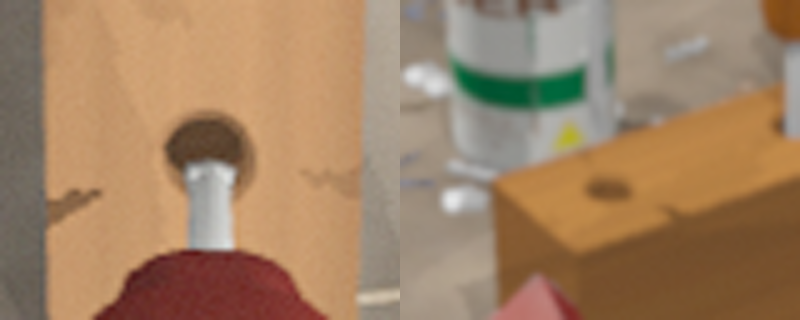

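The wrist view shows the socket centre at crop (209,153), with the blade end at (212,163) just above it.

```bash
python3 - <<'E'
from m import *
p=dict(np.load("wrist7.npz"))
H=ray_z(p,(316.4,221.2),.095)[2]; T=ray_z(p,(317.0,223.2),.1174)[2]
X=np.array([np.cos(np.radians(57.7)),np.sin(np.radians(57.7))]); Y=np.array([X[1],-X[0]])
for nm,ax in [("sil",T[:2]-.003*X),("depth",np.array([.5395,.333]))]:
    d=H[:2]-ax; print(nm,H,ax,"dx,dy mm",d@X*1e3,d@Y*1e3)
E
```

```text
sil [0.5388 0.3306 0.095 ] [0.5394 0.3307] dx,dy mm -0.3775687173587515 -0.5011905031283345
depth [0.5388 0.3306 0.095 ] [0.5395 0.333 ] dx,dy mm -2.407004491267671 0.6368061369420195
```

Emit:
step_arm --claw '[0,0,0,0,0,0,0]' --pt "-0.003 0 0" --pt "0 0 0.025" --pt "0 0 0.025" --pt "0 0 0.025" --pt "0 0 0.025" --pt "0 0 0" --pt "0 0 0" --yaw '[0,0,0,0,0,0,0]'

```text
time: 19.35
eef_pos: [0.538, 0.3334, 0.196]
tool_rot: [-180.0, 0.0, 57.8]
wrist_force: [-1.0, 0.1, -0.4]
gripper_width: 0.0277
grasp_force: 60.0
```

Emit:
step_arm --claw '[0,0,0,0,0,0,0]' --pt "0 0 0.03" --pt "0 0 0.03" --pt "0 0 0.03" --pt "0 0 0.03" --pt "0 0 0.03" --pt "0 0 0" --pt "0 0 0" --yaw '[0,0,0,0,0,0,0]'

```text
time: 20.05
eef_pos: [0.5381, 0.3334, 0.1361]
tool_rot: [-180.0, 0.0, 57.7]
wrist_force: [-0.4, 0.5, -0.7]
gripper_width: 0.0276
grasp_force: 60.0
```

Emit:
step_arm --claw '[0,0,0,0,0,0]' --pt "0 0 0.006" --pt "0 0 0.006" --pt "0 0 0.004" --pt "0 0 0" --pt "0 0 0" --pt "0 0 0" --yaw '[0,0,0,0,0,0]'

```text
time: 20.65
eef_pos: [0.5386, 0.3338, 0.131]
tool_rot: [180.0, -0.1, 57.8]
wrist_force: [-0.5, -0.1, 4.9]
gripper_width: 0.0278
grasp_force: 60.0
```

Emit:
step_arm --claw '[0,0,0.35,0.5,0.7,1,1,1,1,1,1,1]' --pt "0 0 0.002" --pt "0 0 0" --pt "0 0 0" --pt "0 0 0" --pt "0 0 0" --pt "0 0 0" --pt "0 0 0" --pt "0 0 0" --pt "0 0 0" --pt "0 0 0" --pt "0 0 0" --pt "0 0 0" --yaw '[0,0,0,0,0,0,0,0,0,0,0,0]'

```text
time: 21.85
eef_pos: [0.5381, 0.3334, 0.1293]
tool_rot: [-180.0, 0.0, 57.8]
wrist_force: [0.2, -0.2, 0.2]
gripper_width: 0.0925
grasp_force: 0.0
```

Emit:
step_arm --claw '[1,1,1,1,1,1,1,1,1,1,1,1]' --pt "0 0 -0.03" --pt "0 0 -0.06" --pt "0 0 -0.08" --pt "0 0 -0.08" --pt "0 0 -0.1" --pt "0 0 -0.1" --pt "0 0 0" --pt "0 0 0" --pt "0 0 0" --pt "0 0 0" --pt "0 0 0" --pt "0 0 0" --yaw '[0,0,0,0,0,0,0,0,0,0,0,0]'

```text
time: 23.05
eef_pos: [0.5379, 0.3334, 0.3084]
tool_rot: [-180.0, 0.1, 57.7]
wrist_force: [-0.2, 0.1, 1.0]
gripper_width: 0.0927
grasp_force: 0.0
```

```bash
python3 - <<'E'
from m import *
s=arm.sense(); print(s["time"],s["eef_pos"],s["wrist_force"])
for n in ["side","top"]:
    p=arm.get_image(n)
    for k in ["driver","orange_driver","spray_can"]:
        for q in arm.outline_of(p,k)[:1]:
            P=cloud(p,q["mask"]); zt=np.percentile(P[:,2],97); T=P[P[:,2]>zt-.012]; print(n,k,round(q["confidence"],2),zt,T.mean(0))
    if n=="side": cv2.imwrite("pics/fin.png",cv2.resize(p["pixels"][220:400,200:400,::-1],None,fx=3,fy=3))
E
```

```text
23.05 [0.5379 0.3334 0.3084] [-0.161   0.0831  0.9908]
side driver 0.75 0.18873244229992836 [0.534  0.3395 0.1839]
side orange_driver 0.72 0.22465611237066702 [0.4929 0.2757 0.2199]
side spray_can 0.92 0.17946293660401616 [0.4862 0.1467 0.1771]
top driver 0.57 0.19151925251684776 [0.5395 0.3311 0.1862]
top orange_driver 0.74 0.19255753821554297 [0.4913 0.1393 0.1916]
top spray_can 0.84 0.1925749395287515 [0.4913 0.1393 0.1916]
```

View pics/fin.png

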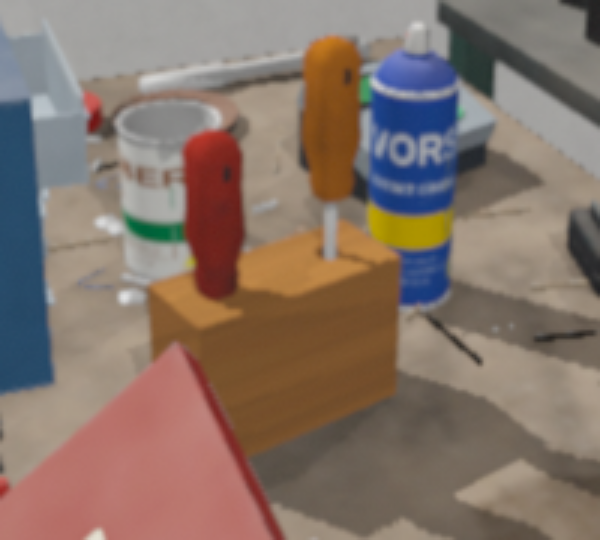

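The red driver stands upright in its socket at crop (215,215), with its handle on the stand and its top at about 190 mm as before. The orange driver and the can have not moved.

```bash
python3 -c "
from rig import arm
print(arm.hand_in())"
```

```text
the job is handed in; nothing more can be done
None
```

I pressed the red button to its stop and released it, then held the green one at its stop for about 1.8 s. The red screwdriver is back upright in its socket with its handle on the stand, and I handed the job in at about 23 s; full presses are judged from wrist force and travel, since button positions can't be read.

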